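Open the product strainer for cleaning

TASK

Open the blue strainer housing for cleaning: press its bayonet cover down against the spring, twist it anticlockwise (seen from above) about a quarter turn until you feel its stop, without forcing it, then lift it off and set it down, handle up, in the steel tray. Then lift the strainer basket out by its bail and stand it upright in the same tray beside the cover. Drop neither of them, and leave the other things where they are.

Things in the scene. Friction and masses are not known exactly. Their poses are not given: they have to be found in the camera images.
- stand: Foot of the strainer housing: fixed aluminium plate 170 x 140 x 12 mm with a blue round housing 80 mm across upright in its middle. Origin: centre of the plate's underside, on the bench; z up along the housing's axis; x towards a blanked outlet that sticks out to 83 mm at height 30 mm. A clamp nut stands out to 62 mm on the -y side at height 48 mm.
- mouth (a point): Centre of the housing's mouth, on its axis, 150 mm above the bench, bore 73 mm, under the cover at the start. How far the cover was wound in is hidden; it comes free after 50 to 85 degrees of anticlockwise turn and meets a solid stop 10 degrees further on. Turning takes under 0.5 N m; a torque over that is the stop (or a tooth, if not pressed enough). Pulled up before it is free, it jams.
- cover: Loose aluminium bayonet cover, 0.32 to 0.5 kg, locked at the start. Skirt 104 mm across, 26 mm high; dome 66 mm across, up to 64 mm; black handle bar 100 x 16 x 26 mm from 70 to 96 mm up, along the cover's x (grip across the 16 mm). Origin: centre of the skirt's lower edge, on which it stands (138 mm above the bench when locked); z up.
- cover_mid (a point): Centre of the cover, on its axis 48 mm above its lower edge; the handle's middle is 35 mm higher. Axes as the cover's. A spring lifts the locked cover against the lips: 13 N, 5 mm down, clears the locking teeth; about 16 N, 9 mm down, is bottom. Let go after 35 degrees or more it stays there, so a new grip can be taken. Freed, the spring raises it 6 mm.
- basket: Loose steel strainer basket, 0.2 to 0.33 kg, in the housing under the cover: slotted cup 69 mm across, 95 mm high, with a fixed flat bail over its mouth, 130 mm high in all. The bail's top bar is 56 x 10 x 8 mm (48 mm clear between the legs), along the basket's x, its middle 126 mm above the foot. Origin: centre of its flat foot, 64 mm across; z up.
- basket_mid (a point): Centre of the basket, on its axis 65 mm above its foot; the bail's bar is 61 mm higher. Axes as the basket's. With the cover off, its foot is 70 mm above the bench and the bail's top 50 mm above the mouth; 2 mm play in the bore. Lift it straight up by 85 mm or more.
- tray: Shallow steel tray, fixed, 210 mm (its x) by 320 mm (its y), walls 3 mm thick and 26 mm high, empty. Origin: centre of its underside on the bench; inner floor 3 mm higher. Cover and basket fit side by side along its y.
- spanner: Bystander: steel spanner 180 mm long, lying behind the housing's foot. Leave it.
- brush: Bystander: brush 190 mm long, lying along the robot's side of the tray. Leave it.
- piston: Bystander: white plastic piston 68 mm across, 56 mm high, on the robot's side of the housing's foot. Leave it.
- bottle: Bystander: white bottle 72 mm across, 190 mm high, behind the middle. Leave it.
- jar: Bystander: jar 80 mm across, 100 mm high, in front of the robot's base. Leave it.
- cup: Bystander: blue cup 76 mm across, 85 mm high, at the right front. Leave it.
Not all that is in view belongs to the job. Of the things shaped like the cover, the aluminium one is meant.

How it is judged:
On the way, in this order (a step that is already met when the one before it is completed fails the run):
1. the cover is freed and lifted clear of the housing, the basket still inside (z of cover in the frame of stand above 0.175 m and z of basket in the frame of stand below 0.085 m), for 0.1 s.
2. the cover stands in the tray, handle up (x of cover in the frame of tray between -0.06 and 0.06 m and y of cover in the frame of tray between -0.115 and 0.115 m and z of cover in the frame of tray between -0.002 and 0.008 m and angle between cover's own z axis and vertical below 0.1 rad and linear speed of cover below 0.02 m/s), for 0.2 s.
3. the basket is lifted out of the housing (z of basket in the frame of stand above 0.15 m), for 0.1 s.
At the end, for the whole second after the job is handed in: The cover, handle up, and the strainer basket, upright (each within 6 degrees), both stand flat on the tray's floor (within 5 mm), let go and at rest (all of step 2 and x of basket in the frame of tray between -0.08 and 0.08 m and y of basket in the frame of tray between -0.135 and 0.135 m and z of basket in the frame of tray between -0.002 and 0.008 m and angle between basket's own z axis and vertical below 0.1 rad and linear speed of basket below 0.02 m/s); the robot touches nothing.
It fails at once if the cover is forced: more than 80 N between it and the housing (contact force between cover and stand above 80 N).
It fails at once if the cover or the basket is dropped (falls free faster than 0.7 m/s, a drop of about 25 mm) ((linear speed of cover above 0.7 m/s and contact force between cover and the fingers below 0.05 N) or (linear speed of basket above 0.7 m/s and contact force between basket and the fingers below 0.05 N)).
It fails at once if another thing is moved by more than 30 mm (distance of any of spanner, brush, piston, bottle, jar, cup from where it was at the start of the episode above 0.03 m).
It also fails if it takes over 72 s, if anything falls off the work surface, if the arm or the gripper's body presses on something with over 40 N, if the wrist force passes 120 N, or if a joint passes its speed limit or range.

ROBOT

A 6-joint arm with a two-finger parallel gripper is mounted at the origin on the work surface. World frame = base frame: x ahead of the robot, y to its left, z up, the work surface at z = 0. Lengths are in m, angles in rad, forces in N, time in s.
With the tool pointing down it reaches from about 0.35 to 0.775 m from the base axis. Payload 5.5 kg.
Tool frame: the origin (TCP) lies between the finger pads; the fingertips stand 19 mm ahead of it and the grasp point (between the pads) is the TCP; z points along the fingers, x is the direction in which the jaws open and shut, and the axes are right-handed (so a half turn about z gives the same grasp; the last joint's range is limited). The gripper opens to 85 mm and grips with 20 to 120 N. Pads are 22 mm wide; open, the fingers measure 114 mm over their backs; the gripper's body (76 mm by 85 mm) begins 54 mm behind the grasp point. The pads swing forward as they close: fully open they stand 13 mm farther back than shut.
Start: joints at [-1.319, 0.313, 0.046, 1.304, 0, 1.431], TCP at [0.22, -0.531, 0.25] pointing down, gripper open.
Joint ranges: [-2.76, 2.76], [-0.86, 1.69], [-1.03, 1.26], [-2.2, 2.34], [-1.47, 1.5], [-3.14, 3.14]. Speed limits (rad/s): [2.57, 2.57, 3.14, 3.14, 3.14, 3.14].

INTERFACE

Orientations are given as a unit quaternion [w, x, y, z].
In Python, from workcell import env gives the robot as it stands. The module is installed in compiled form; this text tells all that it offers.
- The arm moves only by the tool carry_out, never from a script. Its argument "steps" is a list of rows, each a list of 7 numbers: the gripper command: -1 is shut, 1 is fully open, values between are in proportion, then the shift along the tool's x, y, z in m, then the turn, a rotation vector about the tool's x, y, z in rad. A call has 1 to 20 rows; each row shifts and turns the commanded pose from where the row before left it, along the tool's axes as they then stand; what a row does not reach is not made up. A row lasts 1/8 s, in which the tool goes at most 62.5 mm and 10.7 degrees, less where a joint would pass 70% of its speed; a pose out of reach is approached as far as the arm can. A call with a gripper value outside its range is refused whole. The fingers move at their own pace and stop on an object; "grip_force" is the grip in N (left out, the last holds). Time passes only in rows, so rows that do not move let the fingers close. It gives the time, the measured TCP pose, the force and the opening at its end, in the units of the state.
- env.get_state(): the state, without advancing time (a new reading comes with each control period).
- env.read_camera(name): name is "side" or "top" or "wrist"; returns a dict with "color" (480x640x3 uint8, red, green, blue), "K" (3x3 intrinsics, pixels), "R" (3x3) and "t" (3): a world point X has camera coordinates R X + t. Camera axes: x right, y down, z forward; pixel columns grow to the right and rows downward; lengths in m; the calibration is good to about 2 mm. A picture is of the moment at which its call begins. There is no depth.
- env.hand_in(): hands the job in, once; it reports no verdict.
The state is a dict: "clock": time; "joint_pos": joint angles; "qvel": joint speeds; "tau": joint torques, N m; "tcp_pos": TCP position; "orientation": TCP orientation; "wrist_force": force on the tool from outside, world axes, zero at the start; "ft_torque": the same for the moment, N m; "finger_gap": finger opening in m.
Only numpy, scipy, OpenCV 4.12 (cv2) and the standard library are available. Lean on these libraries where they do the work, as an engineer would, in place of code of your own. Each camera call takes 0.05 s, during which the arm holds its last target. There are 200 camera calls.

## Working session

There is one attempt and no reset: what is moved stays moved. The work goes in short steps, Python scripts to look and compute and a tool call to move; the robot and the scene stay as the last step left them, time stands still between calls to the robot, and variables do not carry over. Pictures are saved under pics/ and viewed, about 8 in all and at most 12, crops included, and the job is handed in when it is done.

Besides the shell and the picture viewer there is one more tool, called after "Emit:" as a command line: name --pt "numbers of a row" for each row, then --argument value for the rest. carry_out: Moves the arm, as the interface text tells. Its arguments: {"type":"object","properties":{"steps":{"type":"array","items":{"type":"array","items":{"type":"number"}}},"grip_force":{"type":"number"}},"required":["steps"]}

```bash
mkdir -p pics; cat > h.py <<'E'
import numpy as np, cv2
from workcell import env
from scipy.spatial.transform import Rotation as Ro
def cam(n,f=None):
    d=env.read_camera(n)
    if f: cv2.imwrite('pics/'+f,d['color'][:,:,::-1])
    np.savez(n+'.npz',**{k:d[k] for k in('color','K','R','t')})
    return d
def ray(d,u,v,z):
    K,R,t=d['K'],d['R'],np.ravel(d['t']); c=-R.T@t
    r=R.T@np.linalg.inv(K)@[u,v,1]; return c+r*(z-c[2])/r[2]
def proj(d,X):
    p=d['K']@(d['R']@np.array(X)+np.ravel(d['t'])); return p[:2]/p[2]
E
python3 - <<'E'
from h import *
for n in('top','side'):
    d=cam(n,n+'1.png'); print(n,-d['R'].T@np.ravel(d['t']),d['K'][0,0])
print(env.get_state())
E
```

```text
top [ 0.4830165  -0.12148998  1.04410081] 443.3412213463578
side [-0.0197611   0.86799166  0.84452211] 582.4919392462317
{'clock': 0.1, 'joint_pos': array([-1.31856908e+00,  3.13957567e-01,  4.50876644e-02,  1.30361278e+00,
        1.82454682e-05,  1.43120731e+00]), 'qvel': array([ 0.00211909, -0.00083646,  0.00318683,  0.00031917, -0.00045006,
       -0.00036289]), 'tau': array([ 3.31131450e-03, -4.81723022e+01,  2.99244708e+01,  1.26710784e-02,
       -8.87766396e-05, -1.29571628e-06]), 'tcp_pos': array([ 0.2194671 , -0.53100291,  0.24947765]), 'orientation': array([-5.68513685e-04,  8.31223999e-01, -5.55937004e-01, -6.22753865e-04]), 'wrist_force': array([-0.04805361, -0.44867242,  0.45339076]), 'ft_torque': array([-0.01116997,  0.02369635,  0.03166997]), 'finger_gap': 0.08564334409559345}
```

View pics/top1.png

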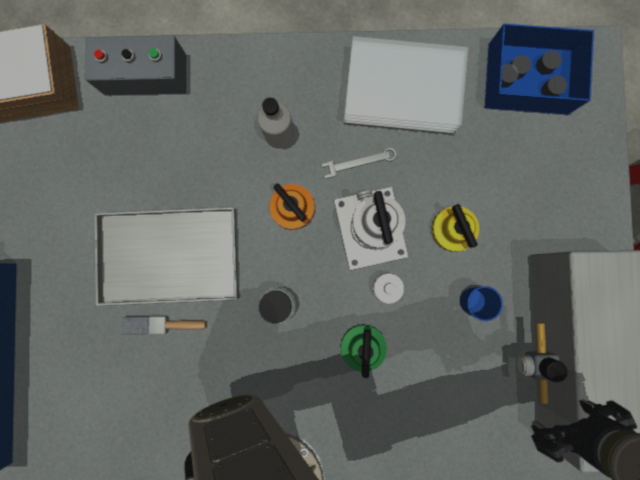

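View pics/side1.png

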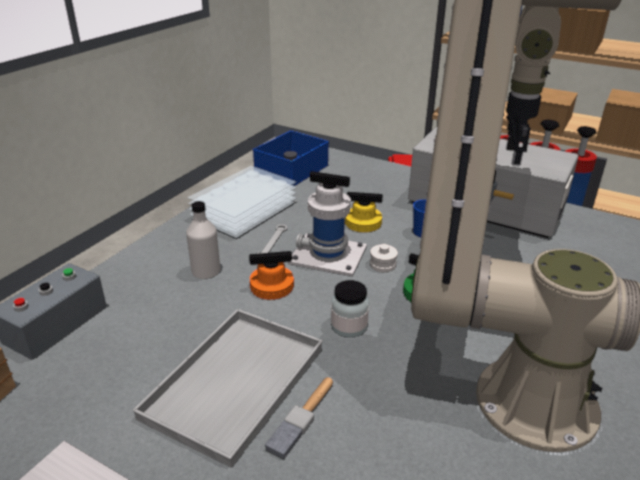

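The top view has +x up and +y left. The aluminium cover is at about (382,217), with its handle running roughly (379,195)-(386,242). The tray's corners are at about (96,213), (236,208), (238,298) and (98,304). I'll enlarge the housing.

```bash
python3 - <<'E'
from h import *
a=cv2.imread('pics/top1.png')[175:285,320:430]; b=cv2.imread('pics/side1.png')[165:285,270:390]
cv2.imwrite('pics/crop1.png',np.hstack([cv2.resize(a,(400,400),interpolation=2),cv2.resize(b,(400,400),interpolation=2)]))
d=np.load('top.npz')
for p in [(96,213),(236,208),(238,298),(98,304)]: print(ray(d,*p,.026))
E
```

```text
[0.62193792 0.40242779 0.026     ]
[0.62750843 0.07712642 0.026     ]
[0.42020388 0.07400339 0.026     ]
[0.41197514 0.39557327 0.026     ]
```

View pics/crop1.png

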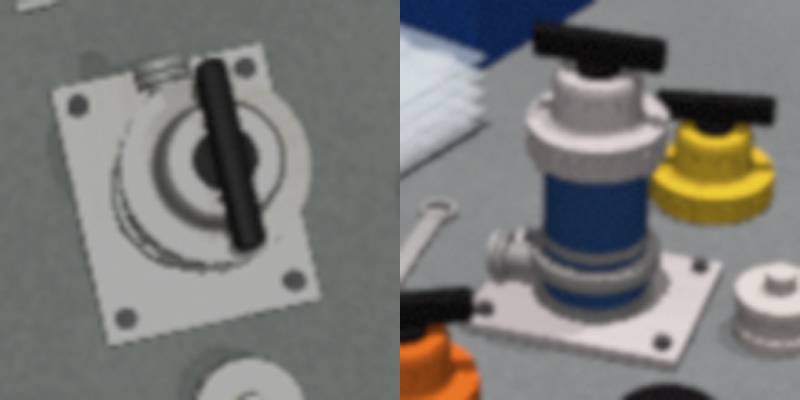

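```bash
python3 - <<'E'
from h import *
d=np.load('top.npz')
f=lambda u,v,z:ray(d,320+u/3.636-.5+.14,175+v/3.636-.5+.14,z)
c=[f(*p,.012) for p in [(52,92),(262,43),(320,298),(110,345)]]
print(np.round(c,4),np.mean(c,0))
for a,b in zip(c,c[1:]+c[:1]): print(np.linalg.norm(a-b),np.degrees(np.arctan2(*(b-a)[[1,0]])))
e=[f(209,58,.234),f(249,252,.234)]; print(e,np.mean(e,0),np.linalg.norm(e[0]-e[1]))
v=e[0]-e[1];print(np.degrees(np.arctan2(v[1],v[0])))
s=env.get_state(); q=s['orientation']; R=Ro.from_quat(q[[1,2,3,0]]).as_matrix(); print(R)
E
```

```text
[[ 0.6442 -0.1502  0.012 ]
 [ 0.6735 -0.2862  0.012 ]
 [ 0.5084 -0.3189  0.012 ]
 [ 0.4807 -0.1841  0.012 ]] [ 0.57668215 -0.23485122  0.012     ]
0.13913749032197115 -77.85660818183653
0.16829152263876795 -168.82231790640256
0.13757543999912336 101.5873880239509
0.1669374088894227 11.708236325628148
[array([ 0.62535006, -0.22381123,  0.234     ]), array([ 0.5266562 , -0.24144793,  0.234     ])] [ 0.57600313 -0.23262958  0.234     ] 0.10025732762815172
10.131868168048308
[[ 3.81867320e-01 -9.24217067e-01 -4.03180327e-04]
 [-9.24215651e-01 -3.81867450e-01  1.63754827e-03]
 [-1.66741151e-03 -2.52700603e-04 -9.99998578e-01]]
```

Emit:
carry_out --pt "1 0 0 -0.045 0 0 0" --pt "1 0 0 -0.045 0 0 0" --pt "1 -0.0138 -0.0444 0 0 0 0" --pt "1 -0.0138 -0.0444 0 0 0 0" --pt "1 -0.0138 -0.0444 0 0 0 0" --pt "1 -0.0138 -0.0444 0 0 0 0" --pt "1 -0.0138 -0.0444 0 0 0 0" --pt "1 -0.0138 -0.0444 0 0 0 0" --pt "1 -0.0138 -0.0444 0 0 0 0" --pt "1 -0.0138 -0.0444 0 0 0 0" --pt "1 -0.0138 -0.0444 0 0 0 0" --pt "1 -0.0138 -0.0444 0 0 0 0" --pt "1 0 0 0 0 0 0.108" --pt "1 0 0 0 0 0 0.108" --pt "1 0 0 0 0 0 0" --grip_force 110

```text
clock: 1.98
tcp_pos: [0.5772, -0.2341, 0.3397]
orientation: [0.0, 0.767, -0.642, -0.001]
wrist_force: [0.3, -0.1, -0.2]
finger_gap: 0.0857
```

```bash
cat >> h.py <<'E'
def st():
    s=env.get_state(); q=s['orientation']; R=Ro.from_quat(q[[1,2,3,0]]).as_matrix()
    print('t',round(s['clock'],2),'p',s['tcp_pos'].round(4),'yaw',np.degrees(np.arctan2(R[1,0],R[0,0])).round(2),'tilt',R[:2,2].round(4),'F',s['wrist_force'].round(1),'T',s['ft_torque'].round(2),'g',s['finger_gap'].round(4),'j',s['joint_pos'].round(2))
    return s,R
def todo(world,yaw=None):
    s,R=st(); print('tool shift',(R.T@(np.array(world)-s['tcp_pos'])).round(4))
E
python3 - <<'E'
from h import *
d=cam('wrist','w1.png'); todo([.5765,-.234,.226])
for z in(.234,): print(proj(d,[.6254,-.2238,z]),proj(d,[.5267,-.2414,z]))
E
```

```text
Traceback (most recent call last):
  File "h.py", line 19, in todo
    s,R=st(); print('tool shift',(R.T@(np.array(world)-s['tcp_pos'])).round(4))
        ~~^^
  File "h.py", line 16, in st
    print('t',round(s['clock'],2),'p',s['tcp_pos'].round(4),'yaw',np.degrees(np.arctan2(R[1,0],R[0,0])).round(2),'tilt',R[:2,2].round(4),'F',s['wrist_force'].round(1),'T',s['ft_torque'].round(2),'g',s['finger_gap'].round(4),'j',s['joint_pos'].round(2))
                                                                                                                                                                                                       ^^^^^^^^^^^^^^^^^^^^^
AttributeError: 'float' object has no attribute 'round'
```

View pics/w1.png

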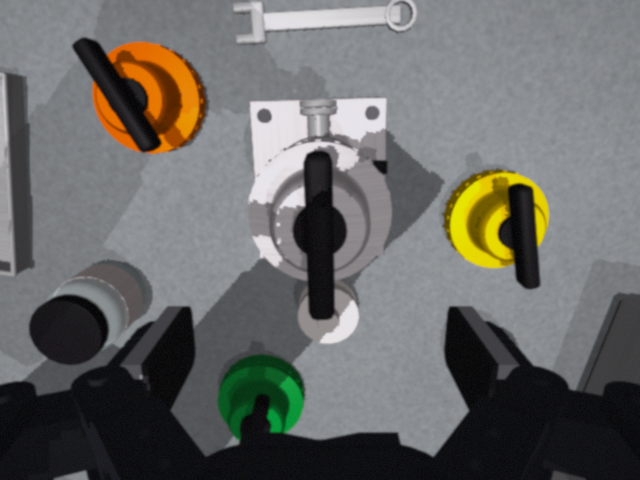

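The wrist view shows the handle nearly vertical in the image, from (317,152) to (321,319). The jaws are aligned and centred on it.

```bash
sed -i "s/s\['finger_gap'\].round(4)/round(float(s['finger_gap']),4)/" h.py; python3 - <<'E'
from h import *
d=np.load('wrist.npz')
e=[ray(d,317.5,152,.234),ray(d,320.5,319,.234)]; print(e,np.mean(e,0),np.linalg.norm(e[0]-e[1]))
v=e[0]-e[1];print(np.degrees(np.arctan2(v[1],v[0])))
todo([.5765,-.234,.226])
E
```

```text
[array([ 0.62753543, -0.2248989 ,  0.234     ]), array([ 0.53063915, -0.2439951 ,  0.234     ])] [ 0.57908729 -0.234447    0.234     ] 0.09876007867998611
11.148901562085113
t 2.02 p [ 0.5771 -0.2343  0.3398] yaw -79.81 tilt [-0.0008  0.0004] F [ 0.3  0.4 -0.3] T [-0.04  0.    0.  ] g 0.0849 j [-0.51  0.41  0.41  1.57 -0.    2.45]
tool shift [-0.0003  0.0005  0.1138]
```

Emit:
carry_out --pt "1 0 0 0.03 0 0 0" --pt "1 0 0 0.03 0 0 0" --pt "1 0 0 0.03 0 0 0" --pt "1 0 0 0.015 0 0 0" --pt "1 0 0 0.0085 0 0 0" --pt "1 0 0 0 0 0 0.012" --pt "-1 0 0 0 0 0 0" --pt "-1 0 0 0 0 0 0" --pt "-1 0 0 0 0 0 0" --pt "-1 0 0 0 0 0 0" --pt "-1 0 0 0 0 0 0" --pt "-1 0 0 0 0 0 0" --pt "-1 0 0 0 0 0 0" --pt "-1 0 0 0 0 0 0"

```text
clock: 3.78
tcp_pos: [0.5777, -0.2342, 0.2286]
orientation: [-0.001, 0.763, -0.647, 0.001]
wrist_force: [-0.9, 2.0, 6.1]
finger_gap: 0.0137
```

```bash
python3 -c "
from h import *
st()"
```

```text
t 3.77 p [ 0.5777 -0.2342  0.2286] yaw -80.61 tilt [ 0.0024 -0.0006] F [-0.9  2.   6.1] T [ 0.44  0.26 -0.08] g 0.0137 j [-0.51  0.41  0.14  1.29  0.    2.46]
```

Emit:
carry_out --pt "-1 0 0 0.002 0 0 0" --pt "-1 0 0 0.002 0 0 0" --pt "-1 0 0 0.002 0 0 0" --pt "-1 0 0 0 0 0 0" --pt "-1 0 0 0 0 0 0"

```text
clock: 4.4
tcp_pos: [0.5778, -0.2343, 0.2235]
orientation: [-0.001, 0.763, -0.647, 0.002]
wrist_force: [-2.4, 2.9, 11.5]
finger_gap: 0.014
```

```bash
python3 -c "
from h import *
st()"
```

```text
t 4.4 p [ 0.5778 -0.2343  0.2235] yaw -80.61 tilt [ 0.0034 -0.0012] F [-2.4  2.9 11.5] T [ 0.65  0.54 -0.11] g 0.014 j [-0.51  0.41  0.13  1.28  0.    2.46]
```

Emit:
carry_out --pt "-1 0 0 0.002 0 0 0" --pt "-1 0 0 0.0015 0 0 0" --pt "-1 0 0 0 0 0 0" --pt "-1 0 0 0 0 0 0"

```text
clock: 4.9
tcp_pos: [0.5779, -0.2343, 0.2207]
orientation: [-0.001, 0.763, -0.647, 0.002]
wrist_force: [-3.5, 3.3, 14.3]
finger_gap: 0.0144
```

```bash
python3 -c "
from h import *
st()"
```

```text
t 4.9 p [ 0.5779 -0.2343  0.2207] yaw -80.61 tilt [ 0.004  -0.0015] F [-3.5  3.3 14.3] T [ 0.74  0.7  -0.08] g 0.0144 j [-0.51  0.41  0.12  1.27  0.    2.46]
```

Emit:
carry_out --pt "-1 0 0 0 0 0 -0.07" --pt "-1 0 0 0 0 0 -0.07" --pt "-1 0 0 0 0 0 -0.07" --pt "-1 0 0 0 0 0 -0.07" --pt "-1 0 0 0 0 0 0"

```text
clock: 5.52
tcp_pos: [0.5787, -0.2347, 0.221]
orientation: [-0.001, 0.846, -0.534, 0.003]
wrist_force: [-0.2, 1.8, 13.9]
finger_gap: 0.0138
```

```bash
python3 -c "
from h import *
st()"
```

```text
t 5.53 p [ 0.5787 -0.2347  0.221 ] yaw -64.53 tilt [ 0.0058 -0.0024] F [-0.2  1.8 13.9] T [ 0.56  0.31 -0.02] g 0.0138 j [-0.51  0.41  0.12  1.27  0.    2.18]
```

Turning freely with low torque, so I'll continue to about 45 degrees.

Emit:
carry_out --pt "-1 0 0 0 0 0 -0.07" --pt "-1 0 0 0 0 0 -0.07" --pt "-1 0 0 0 0 0 -0.07" --pt "-1 0 0 0 0 0 -0.07" --pt "-1 0 0 0 0 0 -0.07" --pt "-1 0 0 0 0 0 -0.07" --pt "-1 0 0 0 0 0 -0.07" --pt "-1 0 0 0 0 0 0"

```text
clock: 6.52
tcp_pos: [0.5785, -0.2344, 0.2209]
orientation: [-0.0, 0.95, -0.313, 0.003]
wrist_force: [-1.7, 3.4, 13.5]
finger_gap: 0.0139
```

```bash
python3 -c "
from h import *
st()"
```

```text
t 6.53 p [ 0.5785 -0.2344  0.2209] yaw -36.44 tilt [ 0.0054 -0.0017] F [-1.7  3.4 13.5] T [0.82 0.39 0.05] g 0.0139 j [-0.51  0.41  0.12  1.27  0.    1.69]
```

Emit:
carry_out --pt "-1 0 0 0 0 0 -0.06" --pt "-1 0 0 0 0 0 -0.06" --pt "-1 0 0 0 0 0 -0.06" --pt "-1 0 0 0 0 0 -0.06" --pt "-1 0 0 0 0 0 0"

```text
clock: 7.15
tcp_pos: [0.5783, -0.2346, 0.2209]
orientation: [0.001, 0.98, -0.197, 0.003]
wrist_force: [-1.1, 2.1, 14.0]
finger_gap: 0.0137
```

```bash
python3 -c "
from h import *
st()"
```

```text
t 7.15 p [ 0.5783 -0.2346  0.2209] yaw -22.71 tilt [ 0.0049 -0.002 ] F [-1.1  2.1 14. ] T [ 0.7   0.5  -0.03] g 0.0137 j [-0.51  0.41  0.12  1.27  0.    1.45]
```

Emit:
carry_out --pt "-1 0 0 0 0 0 -0.04" --pt "-1 0 0 0 0 0 -0.04" --pt "-1 0 0 0 0 0 0"

```text
clock: 7.52
tcp_pos: [0.5784, -0.2341, 0.2208]
orientation: [0.0, 0.987, -0.158, 0.003]
wrist_force: [-0.4, 3.9, 14.5]
finger_gap: 0.0139
```

```bash
python3 -c "
from h import *
st()"
```

```text
t 7.53 p [ 0.5784 -0.2341  0.2208] yaw -18.16 tilt [ 0.0052 -0.0011] F [-0.4  3.9 14.5] T [ 0.86  0.35 -0.36] g 0.0139 j [-0.51  0.41  0.12  1.27  0.    1.37]
```

Emit:
carry_out --pt "-1 0 0 0 0 0 -0.03" --pt "-1 0 0 0 0 0 0" --pt "-1 0 0 0 0 0 0"

```text
clock: 7.9
tcp_pos: [0.5785, -0.2347, 0.2209]
orientation: [0.001, 0.99, -0.143, 0.003]
wrist_force: [-1.5, 3.0, 14.2]
finger_gap: 0.0139
```

```bash
python3 -c "
from h import *
st()"
```

```text
t 7.9 p [ 0.5785 -0.2347  0.2209] yaw -16.47 tilt [ 0.0051 -0.0025] F [-1.5  3.  14.2] T [ 0.41  0.5  -0.39] g 0.0139 j [-0.51  0.41  0.12  1.27  0.    1.34]
```

Emit:
carry_out --pt "-1 0 0 0 0 0 -0.03" --pt "-1 0 0 0 0 0 -0.02" --pt "-1 0 0 0 0 0 0"

```text
clock: 8.28
tcp_pos: [0.5785, -0.2347, 0.221]
orientation: [0.001, 0.993, -0.12, 0.003]
wrist_force: [-0.7, 3.2, 14.2]
finger_gap: 0.0138
```

```bash
python3 -c "
from h import *
st()"
```

```text
t 8.28 p [ 0.5785 -0.2347  0.221 ] yaw -13.81 tilt [ 0.0056 -0.0018] F [-0.7  3.2 14.2] T [ 0.69  0.36 -1.96] g 0.0138 j [-0.51  0.41  0.12  1.27  0.    1.3 ]
```

That is the stop: torque jumped to about 2 N m after 66 degrees of turn. I'll back off 2 degrees and ease upward.

Emit:
carry_out --pt "-1 0 0 0 0 0 0.035" --pt "-1 0 0 -0.003 0 0 0" --pt "-1 0 0 -0.003 0 0 0" --pt "-1 0 0 -0.003 0 0 0" --pt "-1 0 0 -0.003 0 0 0" --pt "-1 0 0 -0.003 0 0 0" --pt "-1 0 0 -0.003 0 0 0" --pt "-1 0 0 0 0 0 0"

```text
clock: 9.28
tcp_pos: [0.5772, -0.2346, 0.2347]
orientation: [0.0, 0.991, -0.136, -0.0]
wrist_force: [3.9, -1.0, -4.6]
finger_gap: 0.0136
```

```bash
python3 -c "
from h import *
st()"
```

```text
t 9.28 p [ 0.5772 -0.2346  0.2347] yaw -15.61 tilt [-0.0007  0.0001] F [ 3.9 -1.  -4.6] T [-0.31 -1.05 -1.08] g 0.0136 j [-0.51  0.41  0.15  1.31 -0.    1.33]
```

Emit:
carry_out --pt "-1 0 0 0 0 0 0.02" --pt "-1 0 0 -0.003 0 0 0" --pt "-1 0 0 -0.003 0 0 0" --pt "-1 0 0 0 0 0 0"

```text
clock: 9.78
tcp_pos: [0.5766, -0.2339, 0.2416]
orientation: [-0.0, 0.989, -0.145, -0.001]
wrist_force: [0.0, -0.2, -4.6]
finger_gap: 0.0138
```

```bash
python3 -c "
from h import *
st()"
```

```text
t 9.78 p [ 0.5766 -0.2339  0.2416] yaw -16.69 tilt [-0.0012  0.0007] F [ 0.  -0.2 -4.6] T [-0.17 -0.07  0.01] g 0.0138 j [-0.51  0.41  0.17  1.33  0.    1.35]
```

Free: wrist carries 4.6 N, so the cover weighs about 0.47 kg. I'll lift it and carry it to the tray.

Emit:
carry_out --pt "-1 0 0 -0.02 0 0 0" --pt "-1 0 0 -0.03 0 0 0" --pt "-1 0 0 -0.03 0 0 0" --pt "-1 0 0 -0.015 0 0 0" --pt "-1 -0.0137 -0.0299 0 0 0 0" --pt "-1 -0.0137 -0.0299 0 0 0 0" --pt "-1 -0.0137 -0.0299 0 0 0 0" --pt "-1 -0.0137 -0.0299 0 0 0 0" --pt "-1 -0.0137 -0.0299 0 0 0 0" --pt "-1 -0.0137 -0.0299 0 0 0 0" --pt "-1 -0.0137 -0.0299 0 0 0 0" --pt "-1 -0.0137 -0.0299 0 0 0 0" --pt "-1 -0.0137 -0.0299 0 0 0 0" --pt "-1 -0.0137 -0.0299 0 0 0 0" --pt "-1 -0.0137 -0.0299 0 0 0 0" --pt "-1 -0.0137 -0.0299 0 0 0 0" --pt "-1 0 0 0 0 0 0"

```text
clock: 11.9
tcp_pos: [0.5216, 0.1587, 0.3365]
orientation: [-0.0, 0.99, -0.143, -0.001]
wrist_force: [0.3, -0.7, -5.5]
finger_gap: 0.0138
```

```bash
python3 - <<'E'
from h import *
todo([.522,.157,.0936])
a=cam('side')['color'][:,:,::-1]; b=cam('top')['color'][:,:,::-1]
cv2.imwrite('pics/p5.png',np.hstack([a[100:480,60:450],cv2.resize(b[150:290,300:440],(380,380),interpolation=2)]))
E
```

```text
t 11.9 p [0.5216 0.1587 0.3365] yaw -16.49 tilt [-0.0013  0.0006] F [ 0.3 -0.7 -5.5] T [-0.03 -0.03  0.01] g 0.0138 j [0.15 0.25 0.17 1.49 0.   2.01]
tool shift [0.0012 0.0016 0.2429]
```

View pics/p5.png

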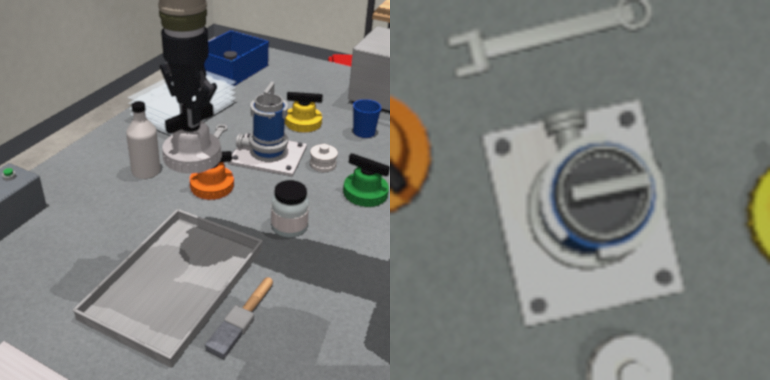

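The cover is held level. The basket is still in the housing, its bail bar running (572,194)-(648,182) in the right half of the picture. I'll lower the cover.

Emit:
carry_out --pt "-1 0.001 0.0015 0.02 0 0 0" --pt "-1 0 0 0.04 0 0 0" --pt "-1 0 0 0.04 0 0 0" --pt "-1 0 0 0.04 0 0 0" --pt "-1 0 0 0.04 0 0 0" --pt "-1 0 0 0.03 0 0 0" --pt "-1 0 0 0.015 0 0 0" --pt "-1 0 0 0.006 0 0 0" --pt "-1 0 0 0.004 0 0 0" --pt "-1 0 0 0.003 0 0 0" --pt "-1 0 0 0.002 0 0 0" --pt "-1 0 0 0.001 0 0 0" --pt "-1 0 0 0 0 0 0"

```text
clock: 13.62
tcp_pos: [0.5236, 0.1549, 0.0954]
orientation: [0.0, 0.989, -0.145, 0.0]
wrist_force: [0.0, -0.1, -4.3]
finger_gap: 0.014
```

```bash
python3 - <<'E'
from h import *
st()
d=np.load('top.npz')
f=lambda u,v,z:ray(d,300+(u-390)/2.714-.3,150+v/2.714-.3,z)
e=[f(572,194,.2),f(648,182,.2)]; v=e[1]-e[0]; print(e,np.mean(e,0),np.linalg.norm(v),np.degrees(np.arctan2(v[1],v[0])))
E
```

```text
t 13.62 p [0.5236 0.1549 0.0954] yaw -16.73 tilt [ 0.0002 -0.    ] F [ 0.  -0.1 -4.3] T [-0.06  0.03 -0.  ] g 0.014 j [ 0.14  0.35 -0.29  0.92 -0.    2.  ]
[array([ 0.57277868, -0.20686872,  0.2       ]), array([ 0.58027455, -0.26051816,  0.2       ])] [ 0.57652662 -0.23369344  0.2       ] 0.054170566681938336 -82.04616257827557
```

Emit:
carry_out --pt "-1 0 0 0.001 0 0 0" --pt "-1 0 0 0.001 0 0 0" --pt "-1 0 0 0.001 0 0 0" --pt "-1 0 0 0 0 0 0"

```text
clock: 14.12
tcp_pos: [0.5238, 0.1553, 0.0936]
orientation: [-0.0, 0.989, -0.145, 0.001]
wrist_force: [-3.4, 1.9, 5.9]
finger_gap: 0.014
```

Emit:
carry_out --pt "-0.4 0 0 0 0 0 0" --pt "-0.2 0 0 0 0 0 0" --pt "0.2 0 0 0 0 0 0" --pt "0.2 0 0 0 0 0 0" --pt "0.2 0 0 -0.01 0 0 0" --pt "0.2 0 0 -0.02 0 0 0" --pt "0.2 0 0 -0.04 0 0 0" --pt "0.2 0 0 -0.06 0 0 0" --pt "0.2 0 0 -0.06 0 0 0" --pt "0.2 0 0 -0.055 0 0 0" --pt "0.2 0 0 0 0 0 0"

```text
clock: 15.5
tcp_pos: [0.5254, 0.1551, 0.3434]
orientation: [-0.001, 0.989, -0.145, 0.005]
wrist_force: [0.5, -0.1, -0.7]
finger_gap: 0.0511
```

```bash
python3 - <<'E'
from h import *
todo([.5765,-.234,.33])
b=cam('wrist')['color'][:,:,::-1]; c=cam('side')['color'][:,:,::-1]
cv2.imwrite('pics/p6.png',np.hstack([b[::2,::2],c[240:480,100:420]]))
E
```

```text
t 15.5 p [0.5254 0.1551 0.3434] yaw -16.73 tilt [0.0102 0.0013] F [ 0.5 -0.1 -0.7] T [-0.02  0.    0.04] g 0.0511 j [ 0.14  0.24  0.18  1.5  -0.    2.  ]
tool shift [0.1608 0.358  0.0134]
```

View pics/p6.png

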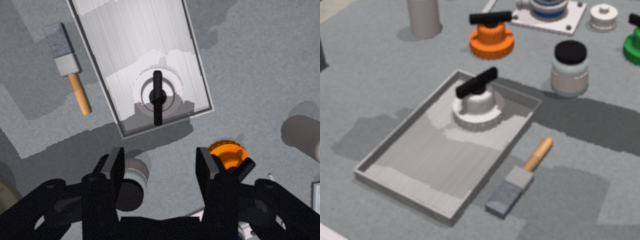

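The cover stands upright in the tray, at about (158,92) in the wrist half of the picture. I'll go back for the basket.

Emit:
carry_out --pt "0.2 0.0161 0.0358 0 0 0 0" --pt "0.2 0.0161 0.0358 0 0 0 0" --pt "0.2 0.0161 0.0358 0 0 0 0" --pt "0.2 0.0161 0.0358 0 0 0 0" --pt "0.2 0.0161 0.0358 0 0 0 0" --pt "0.2 0.0161 0.0358 0 0 0 0" --pt "0.2 0.0161 0.0358 0 0 0 0" --pt "0.2 0.0161 0.0358 0 0 0 0" --pt "0.2 0.0161 0.0358 0 0 0 0" --pt "0.2 0.0161 0.0358 0 0 0 0" --pt "0.2 0 0 0.013 0 0 -0.144" --pt "0.2 0 0 0 0 0 -0.144" --pt "0.2 0 0 0 0 0 -0.143" --pt "0.2 0 0 0 0 0 0"

```text
clock: 17.35
tcp_pos: [0.574, -0.2341, 0.3224]
orientation: [-0.001, 0.998, 0.069, -0.001]
wrist_force: [-0.1, 0.0, -0.4]
finger_gap: 0.0511
```

```bash
python3 - <<'E'
from h import *
todo([.5765,-.234,.194])
b=cam('wrist','w2.png')
E
```

```text
t 17.35 p [ 0.574  -0.2341  0.3224] yaw 7.87 tilt [-0.0031  0.0017] F [-0.1  0.  -0.4] T [ 0.01  0.01 -0.  ] g 0.0511 j [-0.52  0.41  0.35  1.52 -0.    0.92]
tool shift [0.0028 0.0005 0.1284]
```

View pics/w2.png

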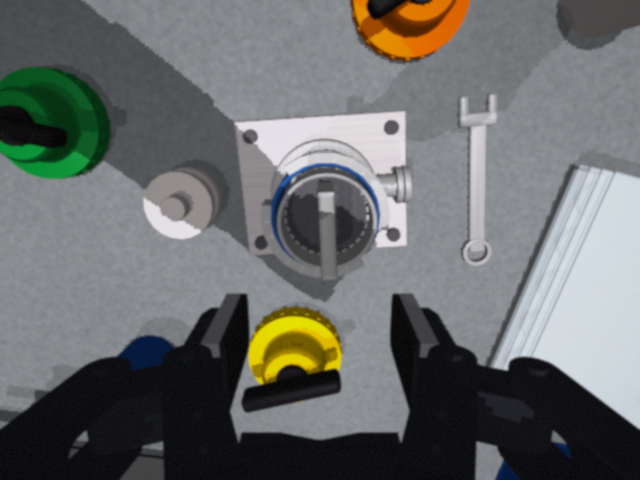

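The bail bar runs from (326,193) to (329,279), roughly centred between the jaws.

```bash
python3 - <<'E'
from h import *
d=np.load('wrist.npz')
e=[ray(d,326,193,.2),ray(d,329,279,.2)]; v=e[1]-e[0]; print(e,np.mean(e,0),np.linalg.norm(v),np.degrees(np.arctan2(v[1],v[0])))
m=np.mean(e,0); m[2]=.194; todo(m)
E
```

```text
[array([ 0.57451446, -0.20867041,  0.2       ]), array([ 0.58405839, -0.26223047,  0.2       ])] [ 0.57928642 -0.23545044  0.2       ] 0.05440373893030783 -79.89645183187672
t 17.4 p [ 0.5742 -0.2341  0.3228] yaw 7.81 tilt [-0.0025  0.0013] F [-0.1 -0.3  0.5] T [ 0.06  0.01 -0.01] g 0.0514 j [-0.52  0.4   0.35  1.52 -0.    0.92]
tool shift [0.0051 0.0023 0.1287]
```

Emit:
carry_out --pt "0.2 0.004 0.001 0.02 0 0 -0.017" --pt "0.2 0 0 0.04 0 0 0" --pt "0.2 0 0 0.04 0 0 0" --pt "0.2 0 0 0.02 0 0 0" --pt "0.2 0 0 0.009 0 0 0" --pt "0.2 0 0 0 0 0 0" --pt "-1 0 0 0 0 0 0" --pt "-1 0 0 0 0 0 0" --pt "-1 0 0 0 0 0 0" --pt "-1 0 0 0 0 0 0" --pt "-1 0 0 0 0 0 0" --pt "-1 0 0 0 0 0 0" --grip_force 80

```text
clock: 18.9
tcp_pos: [0.5793, -0.235, 0.1965]
orientation: [0.001, 0.997, 0.078, 0.001]
wrist_force: [-0.6, -0.5, 5.9]
finger_gap: 0.008
```

```bash
python3 -c "
from h import *
st()"
```

```text
t 18.9 p [ 0.5793 -0.235   0.1965] yaw 8.93 tilt [ 0.0018 -0.0011] F [-0.6 -0.5  5.9] T [ 0.12  0.11 -0.02] g 0.008 j [-0.51  0.43  0.08  1.22 -0.    0.9 ]
```

Emit:
carry_out --pt "-1 0 0 -0.005 0 0 0" --pt "-1 0 0 -0.01 0 0 0" --pt "-1 0 0 -0.01 0 0 0" --pt "-1 0 0 0 0 0 0"

```text
clock: 19.4
tcp_pos: [0.5794, -0.2352, 0.2215]
orientation: [0.001, 0.997, 0.078, 0.001]
wrist_force: [-0.1, 0.2, -2.1]
finger_gap: 0.0083
```

```bash
python3 -c "
from h import *
st()"
```

```text
t 19.4 p [ 0.5794 -0.2352  0.2215] yaw 8.94 tilt [ 0.0018 -0.0011] F [-0.1  0.2 -2.1] T [ 0.   -0.04 -0.07] g 0.0083 j [-0.51  0.42  0.13  1.28 -0.    0.9 ]
```

Emit:
carry_out --pt "-1 0 0 -0.02 0 0 0" --pt "-1 0 0 -0.03 0 0 0" --pt "-1 0 0 -0.03 0 0 0" --pt "-1 0 0 -0.03 0 0 0" --pt "-1 0 0 -0.015 0 0 0" --pt "-1 0.0019 -0.04 0 0 0 0" --pt "-1 0.0019 -0.04 0 0 0 0" --pt "-1 0.0019 -0.04 0 0 0 0" --pt "-1 0.0019 -0.04 0 0 0 0" --pt "-1 0.0019 -0.04 0 0 0 0" --pt "-1 0.0019 -0.04 0 0 0 0" --pt "-1 0.0019 -0.04 0 0 0 0" --pt "-1 0.0019 -0.04 0 0 0 0" --pt "-1 0.0019 -0.04 0 0 0 0" --pt "-1 0.0019 -0.04 0 0 0 0" --pt "-1 0.0019 -0.04 0 0 0 0" --pt "-1 0.0019 -0.04 0 0 0 0" --pt "-1 0.0019 -0.04 0 0 0 0" --pt "-1 0.0019 -0.04 0 0 0 0" --pt "-1 0 0 0 0 0 0"

```text
clock: 21.9
tcp_pos: [0.5173, 0.3251, 0.3444]
orientation: [-0.0, 0.997, 0.08, -0.0]
wrist_force: [0.2, -0.2, -2.4]
finger_gap: 0.0086
```

```bash
python3 - <<'E'
from h import *
todo([.5186,.322,.1295])
a=cam('side')['color'][:,:,::-1]
cv2.imwrite('pics/p8.png',a[60:480,60:500])
E
```

```text
t 21.9 p [0.5173 0.3251 0.3444] yaw 9.16 tilt [-0.0009  0.0001] F [ 0.2 -0.2 -2.4] T [-0.03 -0.03  0.01] g 0.0086 j [0.43 0.39 0.38 1.57 0.   1.84]
tool shift [0.001  0.0034 0.2149]
```

View pics/p8.png

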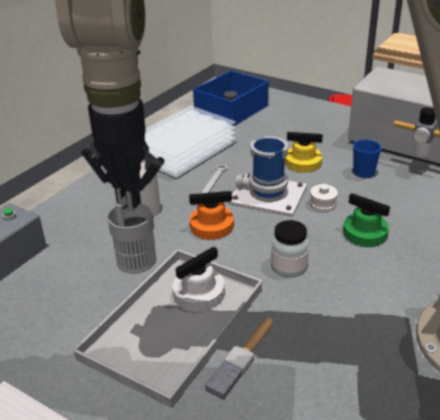

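The basket hangs upright from the gripper, at (132,240) in the crop, and the cover stands in the tray at (198,285). I'll lower the basket.

Emit:
carry_out --pt "-1 0.001 0.002 0.02 0 0 0" --pt "-1 0 0 0.035 0 0 0" --pt "-1 0 0 0.035 0 0 0" --pt "-1 0 0 0.035 0 0 0" --pt "-1 0 0 0.035 0 0 0" --pt "-1 0 0 0.025 0 0 0" --pt "-1 0 0 0.012 0 0 0" --pt "-1 0 0 0.006 0 0 0" --pt "-1 0 0 0.004 0 0 0" --pt "-1 0 0 0.003 0 0 0" --pt "-1 0 0 0.002 0 0 0" --pt "-1 0 0 0 0 0 0" --pt "-1 0 0 0 0 0 0"

```text
clock: 23.58
tcp_pos: [0.5195, 0.3208, 0.1335]
orientation: [-0.0, 0.997, 0.078, 0.0]
wrist_force: [0.1, -0.0, -2.9]
finger_gap: 0.0082
```

Emit:
carry_out --pt "-1 0 0 0.001 0 0 0" --pt "-1 0 0 0.001 0 0 0" --pt "-1 0 0 0.001 0 0 0" --pt "-1 0 0 0 0 0 0" --pt "-1 0 0 0 0 0 0"

```text
clock: 24.2
tcp_pos: [0.5194, 0.3207, 0.1302]
orientation: [0.0, 0.997, 0.078, -0.0]
wrist_force: [0.3, 1.3, -3.0]
finger_gap: 0.0083
```

Emit:
carry_out --pt "-1 0 0 0.001 0 0 0" --pt "-1 0 0 0.001 0 0 0" --pt "-1 0 0 0 0 0 0"

```text
clock: 24.58
tcp_pos: [0.5199, 0.321, 0.1297]
orientation: [-0.0, 0.997, 0.078, 0.001]
wrist_force: [-1.6, -0.4, 4.6]
finger_gap: 0.0083
```

Emit:
carry_out --pt "-0.5 0 0 0 0 0 0" --pt "-0.3 0 0 0 0 0 0" --pt "0 0 0 0 0 0 0" --pt "0.1 0 0 0 0 0 0" --pt "0.1 0 0 -0.01 0 0 0" --pt "0.1 0 0 -0.02 0 0 0" --pt "0.1 0 0 -0.05 0 0 0" --pt "0.1 0 0 -0.06 0 0 0" --pt "0.1 0 0 -0.05 0 0 0" --pt "0.1 0.04 0.04 0 0 0 0" --pt "0.1 0 0.05 0 0 0 0" --pt "0.1 0 0.05 0 0 0 0" --pt "0.1 0 0.05 0 0 0 0" --pt "0.1 0 0.05 0 0 0 0" --pt "0.1 0 0.05 0 0 0 0" --pt "0.1 0 0.05 0 0 0 0" --pt "0.1 0 0 0 0 0 0"

```text
clock: 26.7
tcp_pos: [0.6121, -0.0125, 0.3186]
orientation: [0.0, 0.997, 0.075, 0.0]
wrist_force: [0.3, 0.9, 0.5]
finger_gap: 0.047
```

```bash
python3 - <<'E'
from h import *
st()
a=cam('side')['color'][:,:,::-1]; b=cam('top')['color'][:,:,::-1]
cv2.imwrite('pics/p9.png',np.hstack([a[220:460,100:420],b[130:370,60:380]]))
E
```

```text
t 26.7 p [ 0.6121 -0.0125  0.3186] yaw 8.64 tilt [ 0.0006 -0.0007] F [0.3 0.9 0.5] T [0.08 0.01 0.01] g 0.047 j [-0.15  0.38  0.31  1.5  -0.    1.27]
```

View pics/p9.png

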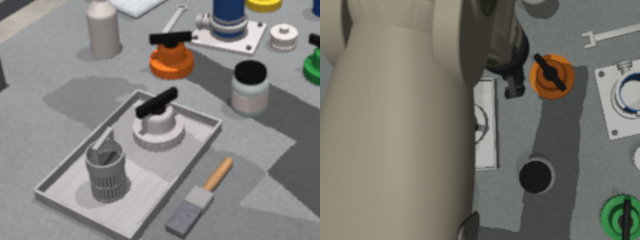

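The cover (158,122) and the basket (106,170) both stand upright in the tray, and the other things are where they were. The gripper is clear of everything, so I'm handing in.

```bash
python3 -c "
from workcell import env
print(env.hand_in())"
```

```text
the job is handed in; nothing more can be done
None
```

The housing is open, and the cover and the strainer basket both stand upright in the steel tray. I handed the job in at about 27 s of the 72 s allowed; no verdict was reported.

- **Cover:** I pressed it down with about 14 N and turned it anticlockwise about 66°, where the torque jumped to about 2 N m at the stop. After backing off about 3° I lifted it free. One reading during the lift still showed 1 N m of torque, which went after the last of that back-off. The cover now stands at about (0.524, 0.155).
- **Basket:** I lifted it straight out by its bail without any jam (about 2.1 N) and set it down at about (0.520, 0.321).
- **Last checks:** The side view shows both standing upright and apart inside the tray, let go. The other things it shows look unmoved, but the arm hid part of the top view. The gripper is clear, with near-zero wrist force. I didn't measure the two resting poses from the images after letting go; both positions are where the gripper released them.

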